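# Snap the camera bar into its spring clips

## Task

Put the long black camera bar away: lay it across both spring clips of the white printed stand, press it straight down until it snaps past the lips of both clips, then stop pushing and let go, leaving it lying level and fully home in both clips. Press it in with the gripper, do not drop it in, and do not force it hard against the bottom once it has snapped.

Things in the scene. Friction and masses are not known exactly. Their poses are not given: they have to be found in the camera images.
- long_bar_mid (a point): Centre of the long black camera bar (loose, 110 to 210 g): a round tube 24 mm in diameter, 170 mm long over all along its x axis, the last 18 mm at each end a 24 mm square lug that stops it rolling. It starts flat on the desk, centre 12 mm up. Either way round will do. A look-alike as thick but only 100 mm long, too short for both clips, also lies on the desk.
- clip_home (a point): On the fixed white stand: where the bar's centre lies when home, 49.5 mm above the desk, mid-way between the two clips. x: the way the bar must lie; z up. Clips at x = -40 and +40 mm, each 18 mm wide along x; between them 62 mm are free for a gripper holding the bar's middle, down to the 8 mm thick base plate (124 x 84 mm).
- clip_lips (a point): Mid-way between the two clips at the height of their lips, 10.5 mm above clip_home, same axes. Each clip is two sprung jaws at +y and -y, 18 mm apart at the rounded lips; flared guides above them reach 23 mm higher and take a bar up to 10 mm off sideways. The bar meets the lips when its centre is about 10 mm above this point; 8 to 20 N down take it past, then it drops.
- pads: The two black rubber pads, one at the bottom of each clip, on which the bar rests when home; origin mid-way between them on their top faces, 12 mm below clip_home. They are springy: they give up to 6 mm (5 N per mm, 30 N in all), then are hard.
There are look-alikes about, which are no part of the job. Leave any pink look-alike of the part that bears long_bar_mid alone. Leave any yellow look-alike of the part that bears clip_home alone.

How it is judged:
On the way:
1. the gripper presses the bar into the mouths of the clips (it is not dropped in) (contact force between the fingers and long_bar above 0.5 N and horizontal distance between long_bar_mid and clip_home below 0.035 m and z of long_bar_mid in the frame of clip_home between 0.006 and 0.03 m), for 0.04 s.
At the end, for the whole second after the job is handed in: The long bar lies at rest below the lips of both clips: its centre within 4 mm above and 6 mm below home height, within 6 mm sideways and 30 mm lengthwise of clip_home, its axis within 0.17 rad (10 degrees) of the stand's x axis (z of long_bar_mid in the frame of clip_home between -0.006 and 0.004 m and y of long_bar_mid in the frame of clip_home between -0.006 and 0.006 m and x of long_bar_mid in the frame of clip_home between -0.03 and 0.03 m and angle between the x axis of long_bar_mid and the x axis of clip_home, either way round below 0.17 rad and linear speed of long_bar below 0.02 m/s); the robot touches nothing.
It fails at once if the bar is forced against the pads with more than 45 N (contact force between long_bar and pads above 45 N).
It also fails if it takes over 35 s, if anything falls off the work surface, if the arm or the gripper's body presses on something with over 40 N, if the wrist force passes 120 N, or if a joint passes its speed limit or range.

## Robot

A 7-joint arm with a two-finger parallel gripper is mounted at the origin on the work surface. World frame = base frame: x ahead of the robot, y to its left, z up, the work surface at z = 0. Lengths are in m, angles in rad, forces in N, time in s.
With the tool pointing down it reaches from about 0.4 to 0.85 m from the base axis. Payload 10.4 kg.
Tool frame: the origin (TCP) lies between the finger pads; the fingertips stand 22 mm ahead of it and the grasp point (between the pads) lies 3 mm ahead of it; z points along the fingers, y is the line along which they close (so a half turn about z gives the same grasp; the last joint's range is limited). The gripper opens to 85 mm and grips with 20 to 120 N. Pads are 22 mm wide; open, the fingers measure 114 mm over their backs; the gripper's body (76 mm by 85 mm) begins 54 mm behind the grasp point. The pads swing forward as they close: fully open they stand 13 mm farther back than shut.
Start: joints at [-1.347, 0.332, -0.065, 1.46, 0.022, 1.35, -0.088], TCP at [0.153, 0.606, 0.253] pointing down, gripper open.
Joint ranges: [-2.6, 2.6], [-0.5, 2.12], [-1.47, 1.34], [0.16, 2.42], [-1.27, 4.41], [0.06, 2.06], [-2.6, 2.6]. Speed limits (rad/s): [2.22, 2.22, 2.79, 2.79, 3.14, 3.14, 3.14].

## Interface

Orientations are given as a unit quaternion [x, y, z, w].
In Python, from workcell import manip, camera, ticket, boxes_of, outline_of gives the robot as it stands.
- The arm moves only by the tool carry_out, never from a script. Its argument "deltas" is a list of rows, each a list of 5 numbers: the shift along the tool's x, y, z as a fraction of full scale, then the turn about the tool's z as a fraction of full scale, then the opening, from -1 (shut) to 1 (fully open), so that 0 is half open. In form: [[tx, ty, tz, spin, gripper], ...]. A call has 1 to 20 rows; each row is the pose to reach, as a shift and turn from the pose commanded when the call began, along the tool's axes at that moment; what a row does not reach only later rows make up. Full scale, the value 1, is 150 mm for a shift and 30 degrees for a turn. A row lasts 1/8 s, in which the tool goes at most 62.5 mm and 10.7 degrees, less where a joint would pass 70% of its speed; a pose out of reach is approached as far as the arm can. A call with a number of a shift or a turn outside -1 to 1 is refused whole. A call with a gripper value outside its range is refused whole. The fingers move at their own pace and stop on an object; "force" is the grip in N (left out, the last holds). Time passes only in rows, so rows that repeat a pose let the fingers close. It gives the time, the measured TCP pose, the force, the opening and the grip force at its end, in the units of the state.
- manip.get_obs(): the state, without advancing time (a new reading comes with each control period).
- camera(name): name is "scene" or "top" or "wrist"; returns a dict with "img" (384x512x3 uint8, red, green, blue), "depth" (384x512 float32, m along the optical axis (not along the pixel's ray), 0 where there is no reading), "vertical_fov" (degrees; the focal length in pixels is half the picture's height over the tangent of half this angle, whatever the lens; pixels are square), "cx", "cy" (the principal point, pixels), "k1" (the pictures are not rectified: a ray, as slopes to the right and down, at radius r is drawn at 1 + k1 r^2 times it, then the intrinsics apply), "R" (3x3) and "t" (3): a world point X has camera coordinates R X + t. Camera axes: x right, y down, z forward; pixel columns grow to the right and rows downward; lengths in m; the calibration is good to about 2 mm. A picture is of the moment at which its call begins.
- ticket.hand_in(): hands the job in; it is judged then, once.
Trained networks look in a picture, given as the dict that the camera call returned (one of the last four; its "shot" number tells which), for a name from the list of things; names that differ only in an ending like _2 or _b are one class to them, and where a whole thing is asked for, a point or a joint stands for the part that bears it (a point fixed in the world has none). Each returns a list of dicts, best first, with "conf" (0 to 1); they miss things now and then, are a little off and sometimes report something else, mostly with a low value. They report only what shows in the picture. A call takes as long as a camera call. They do not tell look-alikes from the thing itself.
- boxes_of(query, picture): "position" ([x, y, z] in m, in world coordinates, good to about 4 mm: the middle of the surface that is visible of it).
- outline_of(query, picture): "region" (384x512 bool, what is visible of it).
The state is a dict: "clock": time; "joint_pos": joint angles; "joint_velocities": joint speeds; "tau": joint torques, N m; "position": TCP position; "ee_rot": TCP orientation; "ft_force": force on the tool from outside, world axes, zero at the start; "torque": the same for the moment, N m; "grip_width": opening from 0.0 (shut) to 1.0 (fully open); "grasp_force": force on a finger pad.
Only numpy, scipy, OpenCV 4.12 (cv2) and the standard library are available. Lean on these libraries where they do the work, as an engineer would, in place of code of your own. Each camera call takes 0.05 s, during which the arm holds its last target. There are 200 camera calls.

## Working session

There is one attempt and no reset: what is moved stays moved. The work goes in short steps, Python scripts to look and compute and a tool call to move; the robot and the scene stay as the last step left them, time stands still between calls to the robot, and variables do not carry over. Pictures are saved under pics/ and viewed, at most 10 in all, crops included, and the job is handed in when it is done.

Besides the shell and the picture viewer there is one more tool, called after ">>>" as name([rows], argument=value, ...), one row to a line, values as JSON. carry_out: Moves the arm, as the interface text tells. Its arguments: {"type":"object","properties":{"deltas":{"type":"array","items":{"type":"array","items":{"type":"number"}}},"force":{"type":"number"}},"required":["deltas"]}

```bash
mkdir -p pics; cat > h.py <<'E'
import numpy as np, cv2
from workcell import manip, camera, ticket, boxes_of, outline_of
def pts(c, mask=None):
    H,W=c["depth"].shape; f=H/2/np.tan(np.radians(c["vertical_fov"]/2))
    K=np.array([[f,0,c["cx"]],[0,f,c["cy"]],[0,0,1.]])
    m=(c["depth"]>0)&(mask if mask is not None else True)
    v,u=np.nonzero(m)
    r=cv2.undistortPoints(np.stack([u,v],1).astype(np.float64)[:,None],K,np.array([c["k1"],0,0,0.]))[:,0]
    z=c["depth"][v,u]; P=np.c_[r*z[:,None],z]
    return (P-np.array(c["t"]))@np.array(c["R"]), np.stack([u,v],1)
def save(c,n): cv2.imwrite("pics/"+n,c["img"][:,:,::-1])
E
python3 - <<'E'
from h import *
for n in ["top","scene"]:
    c=camera(n); save(c,n+"1.png")
    for q in ["long_bar_mid","clip_home","pads"]:
        for b in boxes_of(q,c): print(n,q,np.round(b["position"],3),round(b["conf"],2))
        for b in outline_of(q,c):
            P,uv=pts(c,b["region"]); 
            if len(P)<5: continue
            print("  outl",round(b["conf"],2),uv.mean(0).round(),np.median(P,0).round(3),P.min(0).round(3),P.max(0).round(3),cv2.minAreaRect((P[:,:2]*1000).astype(np.float32)))
o=manip.get_obs(); print(o["clock"],o["position"],o["ee_rot"],o["grip_width"])
from scipy.spatial.transform import Rotation as R
print(R.from_quat(o["ee_rot"]).as_matrix().round(3))
E
```

```text
top long_bar_mid [ 0.377 -0.246  0.025] 0.84
top long_bar_mid [ 0.57  -0.226  0.02 ] 0.58
  outl 0.97 [368. 185.] [ 0.56  -0.233  0.022] [ 0.491 -0.295 -0.004] [ 0.637 -0.172  0.031] ((566.108154296875, -234.63465881347656), (173.9195098876953, 31.992450714111328), 36.988304138183594)
  outl 0.92 [373. 252.] [ 0.372 -0.247  0.023] [ 0.293 -0.267  0.005] [ 0.459 -0.231  0.031] ((375.4735412597656, -249.24169921875), (24.847919464111328, 166.438720703125), 86.06190490722656)
top clip_home [0.563 0.22  0.009] 0.71
top clip_home [0.632 0.408 0.01 ] 0.71
  outl 0.92 [144. 157.] [0.631 0.405 0.01 ] [ 0.562  0.355 -0.006] [0.7   0.461 0.086] ((632.268310546875, 410.6176452636719), (131.63047790527344, 89.30731201171875), 12.982508659362793)
  outl 0.84 [210. 181.] [0.566 0.215 0.01 ] [ 0.499  0.164 -0.005] [0.634 0.268 0.087] ((566.2756958007812, 216.69821166992188), (125.15229797363281, 85.79814147949219), 13.32766056060791)
top pads [0.567 0.222 0.038] 0.53
  outl 0.44 [208. 181.] [0.532 0.219 0.037] [0.518 0.202 0.032] [0.611 0.235 0.046] ((564.9651489257812, 218.59239196777344), (95.531
[... 494 characters left out ...]
3, 170.51214599609375), 85.58698272705078)
scene clip_home [0.636 0.403 0.014] 0.85
scene clip_home [0.566 0.206 0.015] 0.78
  outl 0.93 [362. 170.] [0.634 0.401 0.012] [ 0.527  0.357 -0.004] [0.698 0.542 0.083] ((614.835693359375, 451.3764953613281), (133.23809814453125, 180.30116271972656), 17.82836151123047)
  outl 0.82 [302. 189.] [0.569 0.211 0.015] [ 0.466  0.168 -0.001] [0.634 0.302 0.083] ((550.3673706054688, 236.40565490722656), (142.51690673828125, 127.43870544433594), 13.641373634338379)
0.7 [0.15269218 0.60610732 0.25334122] [ 1.23098049e-01  9.92394510e-01  7.59600983e-05 -1.37830267e-05] 1.0035790061532055
[[-0.97   0.244 -0.   ]
 [ 0.244  0.97   0.   ]
 [ 0.     0.    -1.   ]]
```

View pics/top1.png

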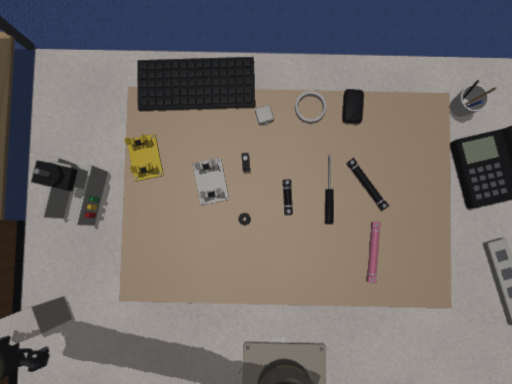

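View pics/scene1.png

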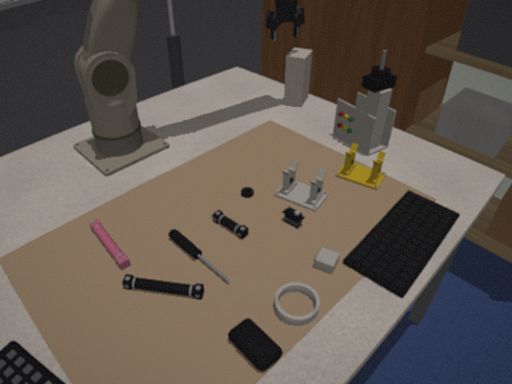

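The long black bar is at top (368,185), about world (0.566,-0.234) with yaw 37°. The white stand is at top (210,181), about (0.566,0.217) with yaw 13°. The pink bar (373,252), the short bar (288,197) and the yellow stand (144,157) stay untouched.

```bash
cat >> h.py <<'E'
def plan(p0,yaw0,p1,yaw1,n,bulge=0.,n_r=3):
    """tool deltas per call; yaw = world angle of tool y (deg), tool z down; polar interpolation"""
    p0,p1=np.array(p0,float),np.array(p1,float)
    r=[np.hypot(*p[:2]) for p in (p0,p1)]; a=[np.arctan2(p[1],p[0]) for p in (p0,p1)]
    cur,cy=p0,yaw0
    for i in range(1,n+1):
        s=i/n; rr=r[0]+s*(r[1]-r[0])+bulge*np.sin(np.pi*s); aa=a[0]+s*(a[1]-a[0])
        w=np.array([rr*np.cos(aa),rr*np.sin(aa),p0[2]+s*(p1[2]-p0[2])]); d=w-cur
        y=np.radians(cy); ty=np.array([np.cos(y),np.sin(y),0]); tz=np.array([0,0,-1.]); tx=np.cross(ty,tz)
        yw=yaw0+s*(yaw1-yaw0)
        v=np.round([d@tx/.15,d@ty/.15,d@tz/.15,-(yw-cy)/30],3); print(v.tolist(), w.round(3), round(yw,1))
        cur=cur+.15*(v[0]*tx+v[1]*ty+v[2]*tz); cy=cy-30*v[3]
E
python3 -c "
from h import *
plan([.1527,.6061,.2533],75.9,[.566,-.234,.2],-53,8,-.04)"
```

```text
[-0.863, -0.206, 0.044, 0.537] [0.271 0.545 0.247] 59.8
[-0.853, -0.132, 0.045, 0.537] [0.371 0.463 0.24 ] 43.7
[-0.841, -0.046, 0.044, 0.537] [0.453 0.367 0.233] 27.6
[-0.829, 0.045, 0.045, 0.537] [0.517 0.26  0.227] 11.5
[-0.815, 0.141, 0.044, 0.537] [0.562 0.144 0.22 ] -4.7
[-0.802, 0.232, 0.045, 0.538] [0.587 0.022 0.213] -20.8
[-0.788, 0.316, 0.044, 0.537] [ 0.589 -0.106  0.207] -36.9
[-0.777, 0.389, 0.044, 0.537] [ 0.566 -0.234  0.2  ] -53.0
```

>>> carry_out([
  [-0.86, -0.21, 0.044, 0.537, 1],
  [-0.86, -0.21, 0.044, 0.537, 1],
  [-0.86, -0.21, 0.044, 0.537, 1],
])

```text
clock: 1.08
position: [0.2755, 0.541, 0.2468]
ee_rot: [0.265, 0.964, -0.0, 0.001]
ft_force: [0.3, -0.7, 0.2]
grip_width: 0.995
grasp_force: 0.0
```

>>> carry_out([
  [-0.85, -0.13, 0.045, 0.537, 1],
  [-0.85, -0.13, 0.045, 0.537, 1],
  [-0.85, -0.13, 0.045, 0.537, 1],
])

```text
clock: 1.45
position: [0.3746, 0.4593, 0.2401]
ee_rot: [0.397, 0.918, -0.0, 0.001]
ft_force: [-0.3, -0.0, -0.0]
grip_width: 1.002
grasp_force: 0.0
```

>>> carry_out([
  [-0.84, -0.05, 0.044, 0.537, 1],
  [-0.84, -0.05, 0.044, 0.537, 1],
  [-0.84, -0.05, 0.044, 0.537, 1],
])

```text
clock: 1.82
position: [0.4549, 0.3628, 0.2335]
ee_rot: [0.522, 0.853, -0.0, 0.001]
ft_force: [-0.9, 0.2, 0.0]
grip_width: 0.997
grasp_force: 0.0
```

>>> carry_out([
  [-0.83, 0.045, 0.045, 0.537, 1],
  [-0.83, 0.045, 0.045, 0.537, 1],
  [-0.83, 0.045, 0.045, 0.537, 1],
  [-0.83, 0.045, 0.045, 0.537, 1],
])

```text
clock: 2.33
position: [0.5146, 0.2613, 0.2266]
ee_rot: [0.632, 0.775, 0.0, -0.001]
ft_force: [-0.7, 0.4, 0.8]
grip_width: 1.002
grasp_force: 0.0
```

```bash
python3 - <<'E'
from h import *
c=camera("wrist"); save(c,"w1.png"); o=manip.get_obs(); print(o["clock"],o["position"].round(4),o["joint_pos"].round(2), o["ft_force"].round(2))
print("cam",(-np.array(c["R"]).T@c["t"]).round(3))
for q in ["clip_home","pads"]:
    for b in boxes_of(q,c): print(q,np.round(b["position"],3),round(b["conf"],2))
    for b in outline_of(q,c):
        P,uv=pts(c,b["region"])
        print("  outl",round(b["conf"],2),uv.min(0),uv.max(0),P.min(0).round(3),P.max(0).round(3),cv2.minAreaRect((P[:,:2]*1000).astype(np.float32)))
        if q=="clip_home":
            for lo,hi in [(.004,.013),(.06,.095)]:
                S=P[(P[:,2]>lo)&(P[:,2]<hi)]; print(lo,len(S),S.mean(0).round(4) if len(S) else 0,cv2.minAreaRect((S[:,:2]*1000).astype(np.float32)) if len(S)>5 else 0)
E
```

```text
2.375 [0.5143 0.2618 0.2266] [-0.84  0.24  0.35  1.65 -0.09  1.26 -0.28] [-0.91  0.44  0.41]
cam [0.501 0.328 0.348]
clip_home [0.564 0.224 0.012] 0.63
clip_home [0.638 0.408 0.017] 0.56
  outl 0.91 [238 176] [338 255] [0.498 0.168 0.   ] [0.634 0.274 0.084] ((568.83154296875, 218.63694763183594), (127.13212585449219, 88.37328338623047), 12.61417293548584)
0.004 3459 [0.5628 0.2256 0.0087] ((566.9518432617188, 220.34805297851562), (124.21086883544922, 84.21267700195312), 12.61417293548584)
0.06 1119 [0.5656 0.2154 0.0722] ((566.7042846679688, 220.71316528320312), (97.87619018554688, 58.938167572021484), 13.042611122131348)
  outl 0.9 [321  21] [463 106] [0.563 0.357 0.   ] [0.702 0.466 0.085] ((635.8565673828125, 413.2528381347656), (135.13832092285156, 86.35221862792969), 13.625426292419434)
0.004 4359 [0.6281 0.4093 0.0094] ((630.7935791015625, 411.03668212890625), (124.3527603149414, 84.35401153564453), 13.77505874633789)
0.06 1970 [0.6289 0.4139 0.0729] ((631.0227661132812, 411.0717468261719), (98.53460693359375, 59.562782287597656), 13.237126350402832)
pads [0.659 0.409 0.035] 0.75
pads [0.599 0.22  0.035] 0.5
  outl 0.9 [341  53] [431  76] [ 0.582  0.39  -0.   ] [0.701 0.443 0.063] ((642.5844116210938, 414.6689453125), (123.03519439697266, 26.9786434173584), 16.5324764251709)
  outl 0.66 [249 208] [325 224] [0.521 0.2   0.025] [0.614 0.237 0.065] ((566.246337890625, 220.19522094726562), (94.72225189208984, 21.38728141784668), 12.613469123840332)
```

View pics/w1.png

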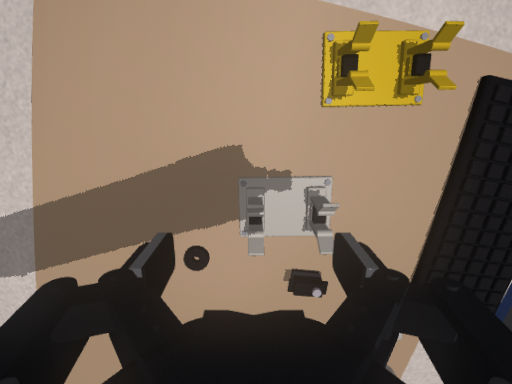

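The white stand is at (288,208) in the wrist view, with its centre at world (0.567,0.2205) and yaw 12.8°. The yellow one is at (380,68). On to the bar.

>>> carry_out([
  [-0.815, 0.14, 0.044, 0.537, 1],
  [-0.815, 0.14, 0.044, 0.537, 1],
  [-0.815, 0.14, 0.044, 0.537, 1],
])

```text
clock: 2.95
position: [0.5616, 0.1382, 0.2202]
ee_rot: [0.738, 0.674, -0.0, 0.001]
ft_force: [-0.3, 0.1, -0.8]
grip_width: 1.001
grasp_force: 0.0
```

>>> carry_out([
  [-0.8, 0.23, 0.045, 0.537, 1],
  [-0.8, 0.23, 0.045, 0.537, 1],
  [-0.8, 0.23, 0.045, 0.537, 1],
])

```text
clock: 3.32
position: [0.585, 0.0162, 0.2133]
ee_rot: [0.825, 0.565, -0.0, 0.001]
ft_force: [1.0, 0.5, -0.6]
grip_width: 1.0
grasp_force: 0.0
```

>>> carry_out([
  [-0.79, 0.315, 0.044, 0.537, 1],
  [-0.79, 0.315, 0.044, 0.537, 1],
  [-0.79, 0.315, 0.044, 0.537, 1],
])

```text
clock: 3.7
position: [0.5862, -0.1105, 0.2067]
ee_rot: [0.896, 0.444, -0.0, 0.001]
ft_force: [0.8, -0.7, 0.4]
grip_width: 0.997
grasp_force: 0.0
```

>>> carry_out([
  [-0.77, 0.39, 0.044, 0.537, 1],
  [-0.77, 0.39, 0.044, 0.537, 1],
  [-0.77, 0.39, 0.044, 0.537, 1],
  [-0.77, 0.39, 0.044, 0.537, 1],
  [-0.77, 0.39, 0.044, 0.537, 1],
])

```text
clock: 4.32
position: [0.5654, -0.2311, 0.1998]
ee_rot: [0.948, 0.319, 0.0, -0.001]
ft_force: [1.2, -0.5, 0.6]
grip_width: 0.997
grasp_force: 0.0
```

```bash
cat >> h.py <<'E'
from scipy.spatial.transform import Rotation as Rot
def state():
    o=manip.get_obs(); M=Rot.from_quat(o["ee_rot"]).as_matrix(); yaw=np.degrees(np.arctan2(M[1,1],M[0,1]))
    print(round(o["clock"],2),"pos",o["position"].round(4),"yaw_y",round(yaw,2),"q",o["joint_pos"].round(2),"F",o["ft_force"].round(1),"grip",round(o["grip_width"],3),round(o["grasp_force"],1))
    return o["position"],yaw
E
python3 - <<'E'
from h import *
c=camera("wrist"); save(c,"w2.png"); p,y=state()
for b in outline_of("long_bar_mid",c):
    P,uv=pts(c,b["region"]); S=P[P[:,2]>.008]
    print("outl",round(b["conf"],2),uv.mean(0).round(),P.max(0).round(3),cv2.minAreaRect((S[:,:2]*1000).astype(np.float32)))
plan(p,y,[.566,-.234,.12],-53,1)
E
```

```text
4.38 pos [ 0.5653 -0.2314  0.1999] yaw_y -52.79 q [-0.26  0.4   0.74  1.61 -0.28  1.25 -0.39] F [1.3 0.1 0.1] grip 1.002 0.0
outl 0.91 [194. 275.] [ 0.461 -0.234  0.027] ((407.6588439941406, -248.6946563720703), (24.53887176513672, 106.07333374023438), 86.49014282226562)
outl 0.67 [252. 168.] [ 0.64  -0.169  0.027] ((566.7935180664062, -227.4535369873047), (169.4587860107422, 24.52189826965332), 36.79781723022461)
[-0.007, 0.017, 0.533, 0.007] [ 0.566 -0.234  0.12 ] -53.0
```

View pics/w2.png

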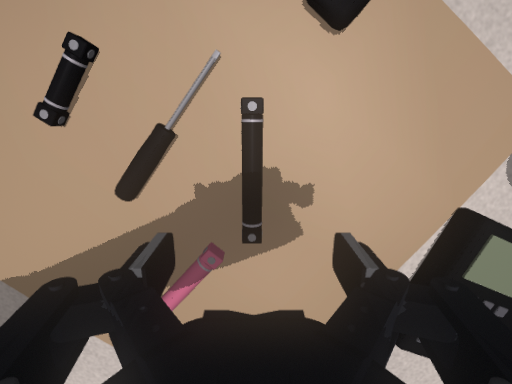

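The long bar is at (252,170), at world (0.567,-0.2275) with yaw 36.8°, lined up between the fingers. The pink bar is clear of them.

```bash
python3 - <<'E'
from h import *
p,y=state(); plan(p,y,[.5668,-.2275,.06],-53.2,1); plan([.5668,-.2275,.06],-53.2,[.5668,-.2275,.025],-53.2,1)
E
```

```text
4.42 pos [ 0.5651 -0.2318  0.2   ] yaw_y -52.83 q [-0.26  0.4   0.74  1.61 -0.28  1.25 -0.39] F [-0.3 -0.7 -1.2] grip 1.0 0.0
[0.026, -0.016, 0.933, 0.012] [ 0.567 -0.228  0.06 ] -53.2
[0.0, 0.0, 0.233, -0.0] [ 0.567 -0.228  0.025] -53.2
```

>>> carry_out([
  [0.026, -0.016, 0.4, 0.012, 1],
  [0.026, -0.016, 0.8, 0.012, 1],
  [0.026, -0.016, 0.933, 0.012, 1],
  [0.026, -0.016, 0.933, 0.012, 1],
  [0.026, -0.016, 0.933, 0.012, 1],
], force=60)

```text
clock: 5.05
position: [0.5674, -0.2301, 0.0625]
ee_rot: [0.949, 0.314, 0.001, 0.001]
ft_force: [-0.1, 0.2, 1.0]
grip_width: 0.998
grasp_force: 0.0
```

>>> carry_out([
  [0, 0, 0.12, 0, 1],
  [0, 0, 0.235, 0, 1],
  [0, 0, 0.235, 0, 1],
  [0, 0, 0.235, 0, 1],
  [0, 0, 0.235, 0, -0.1],
  [0, 0, 0.235, 0, -1],
  [0, 0, 0.235, 0, -1],
  [0, 0, 0.235, 0, -1],
  [0, 0, 0.235, 0, -1],
  [0, 0, 0.235, 0, -1],
], force=60)

```text
clock: 6.3
position: [0.5662, -0.2296, 0.0252]
ee_rot: [0.949, 0.314, 0.0, 0.0]
ft_force: [-0.6, 0.4, 6.5]
grip_width: 0.257
grasp_force: 58.9
```

>>> carry_out([
  [0, 0, -0.3, 0, -1],
  [0, 0, -0.7, 0, -1],
  [0, 0, -1, 0, -1],
  [0, 0, -1, 0, -1],
  [0, 0, -1, 0, -1],
])

```text
clock: 6.92
position: [0.5655, -0.229, 0.1737]
ee_rot: [0.949, 0.314, -0.001, -0.001]
ft_force: [0.3, 0.2, -3.2]
grip_width: 0.257
grasp_force: 59.6
```

```bash
python3 - <<'E'
from h import *
p,y=state(); plan(p,y,[.567,.2205,.17],-77.2,4)
E
```

```text
6.92 pos [ 0.5655 -0.229   0.1737] yaw_y -53.36 q [-0.26  0.43  0.74  1.64 -0.3   1.2  -0.39] F [ 0.3  0.2 -3.2] grip 0.257 59.6
[0.613, -0.461, 0.006, 0.199] [ 0.598 -0.119  0.173] -59.3
[0.453, -0.618, 0.006, 0.198] [ 0.609 -0.004  0.172] -65.3
[0.256, -0.722, 0.006, 0.199] [0.599 0.11  0.171] -71.2
[0.036, -0.765, 0.006, 0.199] [0.567 0.221 0.17 ] -77.2
```

>>> carry_out([
  [0.31, -0.23, 0, 0.1, -1],
  [0.613, -0.461, 0, 0.199, -1],
  [0.613, -0.461, 0, 0.199, -1],
])

```text
clock: 7.3
position: [0.5992, -0.1124, 0.1722]
ee_rot: [0.963, 0.268, -0.001, -0.002]
ft_force: [0.7, -0.2, -2.1]
grip_width: 0.257
grasp_force: 59.6
```

>>> carry_out([
  [0.23, -0.31, 0, 0.1, -1],
  [0.453, -0.618, 0, 0.199, -1],
  [0.453, -0.618, 0, 0.199, -1],
])

```text
clock: 7.68
position: [0.6092, 0.0013, 0.1725]
ee_rot: [0.976, 0.218, -0.002, -0.001]
ft_force: [-0.2, -0.1, -2.1]
grip_width: 0.256
grasp_force: 59.6
```

>>> carry_out([
  [0.13, -0.36, 0, 0.1, -1],
  [0.256, -0.722, 0, 0.199, -1],
  [0.256, -0.722, 0, 0.199, -1],
])

```text
clock: 8.05
position: [0.598, 0.115, 0.1728]
ee_rot: [0.986, 0.166, -0.001, -0.001]
ft_force: [0.7, 0.4, -1.6]
grip_width: 0.255
grasp_force: 59.7
```

>>> carry_out([
  [0.018, -0.38, 0, 0.1, -1],
  [0.036, -0.765, 0, 0.199, -1],
  [0.036, -0.765, 0, 0.199, -1],
  [0.036, -0.765, 0, 0.199, -1],
  [0.036, -0.765, 0, 0.199, -1],
])

```text
clock: 8.68
position: [0.5682, 0.2177, 0.1745]
ee_rot: [0.994, 0.11, -0.0, 0.0]
ft_force: [0.7, 0.4, -1.7]
grip_width: 0.257
grasp_force: 59.8
```

```bash
python3 - <<'E'
from h import *
c=camera("wrist"); save(c,"w3.png"); p,y=state()
for q in ["long_bar_mid","clip_home"]:
  for b in outline_of(q,c):
    P,uv=pts(c,b["region"]); S=P[P[:,2]>.1] if q[0]=="l" else P[(P[:,2]<.013)&(P[:,2]>.004)]
    if len(S)<20: continue
    print(q,round(b["conf"],2),uv.mean(0).round(),P.max(0).round(3),cv2.minAreaRect((S[:,:2]*1000).astype(np.float32)))
    if q[0]=="l":
        d=np.array([np.cos(np.radians(12.8)),np.sin(np.radians(12.8))]); s=(S[:,:2]-[.567,.2205])@d
        print(" along range",s.min().round(4),s.max().round(4))
        for lo in np.arange(-.09,.09,.03):
            k=(s>lo)&(s<lo+.03)
            if k.sum()>10: print("  z top",round(lo+.015,3),np.percentile(S[k,2],90).round(4))
plan(p,y,[.567,.2205,.12],-77.2,1)
E
```

```text
8.72 pos [0.5682 0.218  0.1746] yaw_y -77.4 q [-0.99  0.41  0.7   1.64 -0.28  1.2  -1.58] F [ 1.2 -0.2 -2. ] grip 0.258 59.8
long_bar_mid 0.63 [253. 187.] [0.655 0.248 0.176] ((589.9081420898438, 222.37655639648438), (127.96100616455078, 24.125274658203125), 12.971383094787598)
 along range -0.0412 0.0867
  z top -0.045 0.174
  z top -0.015 0.174
  z top 0.015 0.1741
  z top 0.045 0.174
  z top 0.075 0.1746
clip_home 0.94 [73. 77.] [0.703 0.508 0.085] ((631.2442626953125, 410.650146484375), (124.34727478027344, 85.008544921875), 13.074518203735352)
clip_home 0.73 [247. 173.] [0.635 0.274 0.165] ((567.9768676757812, 220.20074462890625), (119.75672912597656, 84.22411346435547), 12.662019729614258)
[-0.004, -0.018, 0.364, -0.007] [0.567 0.221 0.12 ] -77.2
```

View pics/w3.png

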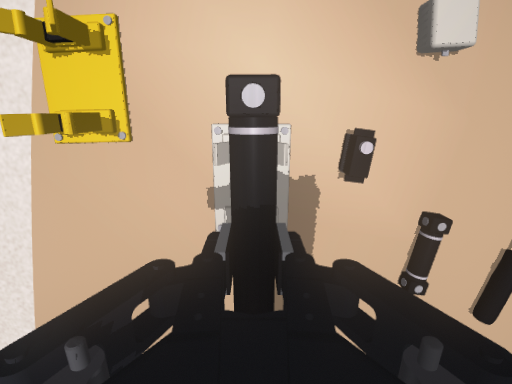

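The bar hangs level and parallel to the stand, spanning (253,80) to (253,310) over the white stand. It is about 3 mm off sideways, which I correct on the way down. The grip keeps the bar 12.6 mm below the TCP, so home is at TCP z ≈ 0.062.

>>> carry_out([
  [-0.01, -0.02, 0.2, 0, -1],
  [-0.01, -0.02, 0.4, 0, -1],
  [-0.01, -0.02, 0.55, 0, -1],
  [-0.01, -0.02, 0.55, 0, -1],
  [-0.01, -0.02, 0.55, 0, -1],
  [-0.01, -0.02, 0.55, 0, -1],
])

```text
clock: 9.57
position: [0.5663, 0.2228, 0.0936]
ee_rot: [0.994, 0.111, 0.001, -0.0]
ft_force: [0.4, 1.3, -2.2]
grip_width: 0.257
grasp_force: 59.8
```

>>> carry_out([
  [0, 0, 0.03, 0, -1],
  [0, 0, 0.05, 0, -1],
  [0, 0, 0.065, 0, -1],
  [0, 0, 0.065, 0, -1],
])

```text
clock: 10.07
position: [0.5668, 0.2218, 0.0837]
ee_rot: [0.994, 0.11, 0.001, 0.0]
ft_force: [1.2, -4.3, 7.0]
grip_width: 0.256
grasp_force: 60.8
```

>>> carry_out([
  [0, 0, 0.02, 0, -1],
  [0, 0, 0.02, 0, -1],
])

```text
clock: 10.32
position: [0.5671, 0.2217, 0.0807]
ee_rot: [0.994, 0.11, 0.001, 0.0]
ft_force: [1.5, -4.1, 4.3]
grip_width: 0.254
grasp_force: 60.6
```

>>> carry_out([
  [0, 0, 0.02, 0, -1],
  [0, 0, 0.02, 0, -1],
])

```text
clock: 10.58
position: [0.5673, 0.2222, 0.078]
ee_rot: [0.994, 0.111, 0.002, -0.0]
ft_force: [1.3, -1.8, 6.1]
grip_width: 0.256
grasp_force: 60.8
```

>>> carry_out([
  [0, 0, 0.02, 0, -1],
  [0, 0, 0.02, 0, -1],
])

```text
clock: 10.82
position: [0.5673, 0.2223, 0.075]
ee_rot: [0.994, 0.111, 0.002, -0.0]
ft_force: [2.8, -0.8, 6.2]
grip_width: 0.252
grasp_force: 60.9
```

>>> carry_out([
  [0, 0, 0.02, 0, -1],
  [0, 0, 0.02, 0, -1],
])

```text
clock: 11.08
position: [0.5671, 0.2221, 0.0717]
ee_rot: [0.994, 0.111, 0.002, -0.0]
ft_force: [3.0, -2.3, 4.9]
grip_width: 0.253
grasp_force: 60.7
```

>>> carry_out([
  [0, 0, 0.02, 0, -1],
  [0, 0, 0.02, 0, -1],
])

```text
clock: 11.32
position: [0.5663, 0.2219, 0.0677]
ee_rot: [0.994, 0.111, 0.001, 0.0]
ft_force: [4.8, -3.0, 0.6]
grip_width: 0.254
grasp_force: 60.2
```

>>> carry_out([
  [0, 0, 0.02, 0, -1],
  [0, 0, 0.02, 0, -1],
])

```text
clock: 11.58
position: [0.5654, 0.2209, 0.0638]
ee_rot: [0.994, 0.11, -0.001, 0.001]
ft_force: [1.8, -6.0, -3.8]
grip_width: 0.255
grasp_force: 59.8
```

```bash
python3 - <<'E'
from h import *
c=camera("scene"); cv2.imwrite("pics/s2.png",cv2.resize(c["img"][120:240,230:390,::-1],None,fx=5,fy=5)[:600,:800]); state()
w=camera("wrist")
d=np.array([np.cos(np.radians(12.8)),np.sin(np.radians(12.8))])
for n,c in (("scene",c),("wrist",w)):
  for b in outline_of("long_bar_mid",c):
    P,uv=pts(c,b["region"]); q=P[:,:2]-[.567,.2205]; s=q@d; t=q@[-d[1],d[0]]
    k=(abs(t)<.02)&(abs(s)<.1)&(P[:,2]>.03)
    if k.sum()<20: continue
    for lo in np.arange(-.09,.09,.03):
        m=k&(s>lo)&(s<lo+.03)
        if m.sum()>10: print(n," s",round(lo+.015,3),"ztop",np.percentile(P[m,2],95).round(4),"t",t[m].min().round(4),t[m].max().round(4))
E
```

```text
11.62 pos [0.5654 0.2208 0.0638] yaw_y -77.34 q [-0.95  0.54  0.64  1.73 -0.37  1.   -1.52] F [ 2.8 -6.7 -2.8] grip 0.253 59.8
scene  s -0.075 ztop 0.064 t -0.0126 0.0116
scene  s -0.045 ztop 0.0635 t -0.0197 0.0036
scene  s -0.015 ztop 0.0607 t -0.011 -0.0021
scene  s 0.015 ztop 0.0621 t -0.0117 -0.0012
scene  s 0.045 ztop 0.063 t -0.0115 0.0122
scene  s 0.075 ztop 0.0636 t -0.0126 0.013
wrist  s -0.045 ztop 0.0638 t -0.0113 0.0118
wrist  s -0.015 ztop 0.0637 t -0.0111 0.0122
wrist  s 0.015 ztop 0.0636 t -0.0115 0.0115
wrist  s 0.045 ztop 0.0636 t -0.0113 0.0124
wrist  s 0.075 ztop 0.0642 t -0.0116 0.0125
```

View pics/s2.png

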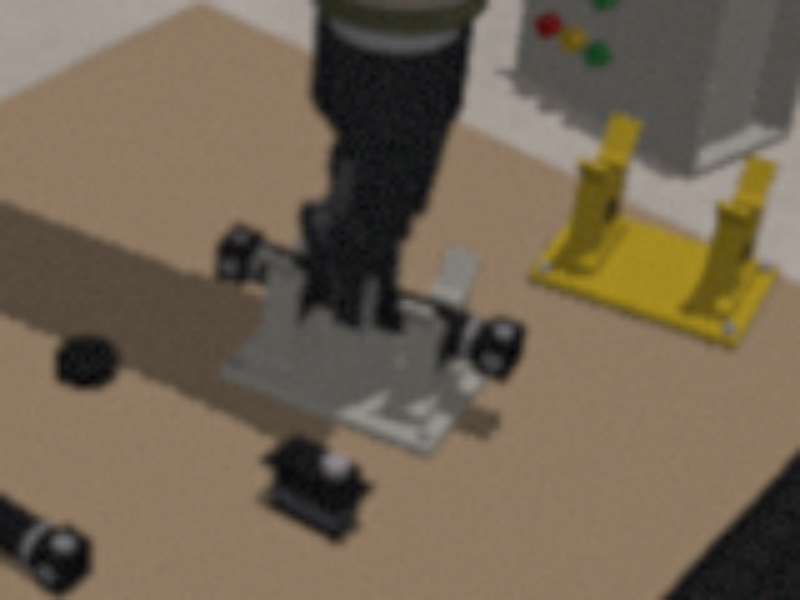

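The bar lies across the white stand at (370,300) in the crop, with both lugs outside the clips. It is level, its centre is 2 mm above home, and the clips now pull it down, so it has snapped in. I'll ease down 1.5 mm and let go.

>>> carry_out([
  [0, 0, 0.01, 0, -1],
  [0, 0, 0.01, 0, -1],
  [0, 0, 0.01, 0, 0.1],
  [0, 0, 0.01, 0, 0.1],
  [0, 0, 0.01, 0, 0.1],
  [0, 0, 0.01, 0, 0.1],
  [0, 0, 0.01, 0, 0.1],
])

```text
clock: 12.65
position: [0.5655, 0.2228, 0.0631]
ee_rot: [0.994, 0.111, -0.0, -0.0]
ft_force: [-1.4, -1.0, 0.1]
grip_width: 0.551
grasp_force: 0.0
```

>>> carry_out([
  [0, 0, -0.1, 0, 0.1],
  [0, 0, -0.3, 0, 0.1],
  [0, 0, -0.6, 0, 0.1],
  [0, 0, -1, 0, 0.1],
  [0, 0, -1, 0, 0.1],
  [0, 0, -1, 0, 0.1],
])

```text
clock: 13.4
position: [0.5655, 0.2227, 0.2135]
ee_rot: [0.994, 0.111, 0.0, -0.0]
ft_force: [0.6, -0.5, 0.0]
grip_width: 0.548
grasp_force: 0.0
```

```bash
python3 - <<'E'
from h import *
state(); w=camera("wrist"); save(w,"w4.png"); c=camera("scene")
d=np.array([np.cos(np.radians(12.8)),np.sin(np.radians(12.8))])
for n,c in (("scene",c),("wrist",w)):
  for b in outline_of("long_bar_mid",c):
    P,uv=pts(c,b["region"]); q=P[:,:2]-[.567,.2205]; s=q@d; t=q@[-d[1],d[0]]
    k=(abs(t)<.02)&(abs(s)<.1)&(P[:,2]>.03)
    if k.sum()<20: continue
    print(n,s[k].min().round(4),s[k].max().round(4))
    for lo in np.arange(-.09,.09,.03):
        m=k&(s>lo)&(s<lo+.03)
        if m.sum()>10: print(n," s",round(lo+.015,3),"ztop",np.percentile(P[m,2],95).round(4),"t",t[m].min().round(4),t[m].max().round(4))
E
```

```text
13.4 pos [0.5655 0.2227 0.2135] yaw_y -77.26 q [-1.01  0.37  0.72  1.6  -0.25  1.27 -1.6 ] F [ 0.6 -0.5  0. ] grip 0.548 0.0
scene -0.0855 0.0832
scene  s -0.075 ztop 0.0624 t -0.0159 0.0094
scene  s -0.045 ztop 0.062 t -0.0134 0.0145
scene  s -0.015 ztop 0.0624 t -0.014 0.0095
scene  s 0.015 ztop 0.062 t -0.0121 0.0067
scene  s 0.045 ztop 0.0623 t -0.0143 0.0032
scene  s 0.075 ztop 0.063 t -0.0138 0.0103
wrist -0.0855 0.0844
wrist  s -0.075 ztop 0.0634 t -0.0129 0.0126
wrist  s -0.045 ztop 0.0627 t -0.0117 0.0111
wrist  s -0.015 ztop 0.0624 t -0.0124 0.0108
wrist  s 0.015 ztop 0.0627 t -0.0119 0.0106
wrist  s 0.045 ztop 0.0627 t -0.0126 0.0102
wrist  s 0.075 ztop 0.0635 t -0.0137 0.0112
```

View pics/w4.png

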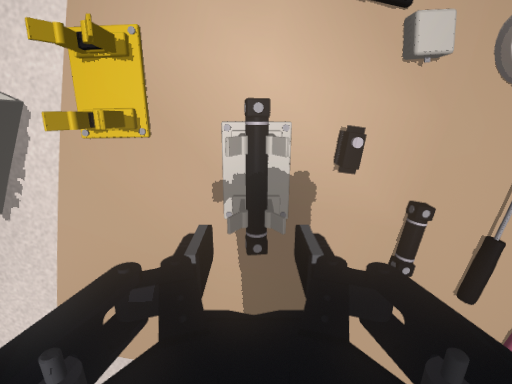

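The bar lies level in both clips at (257,175), with its centre about 1 mm above home and centred both ways. The gripper is clear, so I hand in.

```bash
python3 -c "
from workcell import ticket; print(ticket.hand_in())"
```

```text
the job is handed in; nothing more can be done
None
```

The long black bar is snapped into both clips of the white stand, level and centred about 1 mm above home height by camera; I let go, cleared the gripper and handed the job in just after 13.4 s, but no verdict came back.

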